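Set a frozen block under the raking lamp

ROBOT

A 6-joint arm with a two-finger parallel gripper is mounted at the origin on the work surface. World frame = base frame: x ahead of the robot, y to its left, z up, the work surface at z = 0. Lengths are in m, angles in rad, forces in N, time in s.
With the tool pointing down it reaches from about 0.35 to 0.725 m from the base axis. Payload 4.3 kg.
Tool frame: the origin (TCP) lies on the centre line of the jaws, within the pads' length; the fingertips stand manip.nose_length ahead of it and the grasp point (between the pads) lies 2 mm behind it (manip.nose_length is the distance from the TCP to the fingertips, in m); z points along the fingers, y is the line along which they close (so a half turn about z gives the same grasp; the last joint's range is limited). The gripper opens to 85 mm and grips with 20 to 120 N. Pads are 22 mm wide; open, the fingers measure 114 mm over their backs; the gripper's body (76 mm by 85 mm) begins 54 mm behind the grasp point. The pads swing forward as they close: fully open they stand 13 mm farther back than shut.
Start: joints at [-1.377, 0.377, 0.081, 1.274, 0, 1.46], TCP at [0.172, -0.549, 0.248] pointing down, gripper open.
Joint ranges: [-2.72, 2.72], [-0.84, 1.66], [-1.02, 1.22], [-1.77, 2.12], [-1.37, 1.28], [-3.14, 3.14]. Speed limits (rad/s): [2.57, 2.57, 3.14, 3.14, 3.14, 3.14].

INTERFACE

Orientations are given as a rotation vector (axis times angle).
In Python, from rig import manip gives the robot as it stands.
- The arm moves only by the tool arm_command, never from a script. Its argument "deltas" is a list of rows, each a list of 3 entries, a list of its own where there are three numbers: the shift along the tool's x, y, z in m, then the turn, a rotation vector about the tool's x, y, z in degrees, then the closure, from 0 (fully open) to 1 (shut). A call has 1 to 10 rows; each row is the pose to reach, as a shift and turn from the pose commanded when the call began, along the tool's axes at that moment; what a row does not reach only later rows make up. A row lasts 1/10 s, in which the tool goes at most 50 mm and 8.59 degrees, less where a joint would pass 70% of its speed; a pose out of reach is approached as far as the arm can. A call with a gripper value outside its range is refused whole. The fingers move at their own pace and stop on an object; "grip_force" is the grip in N (left out, the last holds). Time passes only in rows, so rows that repeat a pose let the fingers close. It gives the time, the measured TCP pose, the force, the opening and the grip force at its end, in the units of the state.
- manip.read_state(): the state, without advancing time (a new reading comes with each control period).
- manip.capture(name): name is "side" or "top" or "wrist"; returns a dict with "color" (480x640x3 uint8, red, green, blue), "fx", "fy", "cx", "cy" (pixels), "rvec" (rotation vector, rad) and "tvec" (3), from world to camera coordinates, as OpenCV has them; the wrist camera has in their place "mount" (4x4, takes a point from camera to tool coordinates, whose origin is the TCP and whose axes are the flange's). Camera axes: x right, y down, z forward; pixel columns grow to the right and rows downward; lengths in m; the calibration is good to about 2 mm. A picture is of the moment at which its call begins: read the wrist's pose just before it. There is no depth.
- manip.finish_job(): hands the job in; it is judged then, once.
Trained networks look in a picture, given as the dict that the camera call returned (one of the last four; its "shot" number tells which), for a name from the list of things; names that differ only in an ending like _2 or _b are one class to them, and where a whole thing is asked for, a point or a joint stands for the part that bears it (a point fixed in the world has none). Each returns a list of dicts, best first, with "score" (0 to 1); they miss things now and then, are a little off and sometimes report something else, mostly with a low value. They report only what shows in the picture. A call takes as long as a camera call. They do not tell look-alikes from the thing itself.
- manip.boxes_of(picture, label): "centre" ([x, y, z] in m, in the coordinates of the camera as it stood for that picture, good to about 4 mm: the middle of the surface that is visible of it).
- manip.cut_out(picture, label): "region" (480x640 bool, what is visible of it).
- manip.pinpoint(picture, label): "centre" ([x, y, z] in m, in the coordinates of the camera as it stood for that picture, good to about 4 mm: a listed point, or the origin of a listed thing).
The state is a dict: "t": time; "q": joint angles; "joint_velocities": joint speeds; "effort": joint torques, N m; "position": TCP position; "orientation": TCP orientation; "ft_force": force on the tool from outside, world axes, zero at the start; "wrist_torque": the same for the moment, N m; "gripper_width": finger opening in m; "gripper_force": force on a finger pad.
Only numpy, scipy, OpenCV 4.12 (cv2) and the standard library are available. Lean on these libraries where they do the work, as an engineer would, in place of code of your own. Each camera call takes 0.05 s, during which the arm holds its last target. There are 200 camera calls.

TASK

Set the frozen block up for viewing. Take the specimen disc that carries the frozen block by its metal rim, without touching the frozen block with the fingers, and seat it fully home in the keyed socket of the viewing stand, its flat matched to the socket's flat. Also lower the lamp by one hole: press in the sprung button on the lamp post and slide the lamp tube down until the button snaps out fully through the very next hole; let go of everything and leave all the other things on the bench where they are.

Things in the scene. Friction and masses are not known exactly. Their poses are not given: they have to be found in the camera images.
- disc_center (a point): Middle of the rim of the loose disc that carries the frozen block; 18 mm above the bench at the start. D-shaped metal rim, 40 mm diameter, 8 mm thick, flat 16 mm from the axis. Below it a D stem, 20 mm diameter, 14 mm long, flat 6.5 mm from the axis, chamfered foot; the frozen block on top. 36 mm high, about 0.12 kg. Own z up, own x from the axis to both flats.
- frozen_block: The white frozen block with brown tissue in its face, fixed on the disc; 30 mm wide at its foot, 21 mm at its top, 14 mm high. Origin at the centre of its underside, 4 mm above disc_center. The fingers must not touch it.
- socket (a point): Keyed socket on the viewing stand (fixed; black base plate 120 x 300 x 12 mm): centre of the top face of its bright nose, 50 mm above the bench. Nose 36 mm across, 16 mm high, on a black body of 62 mm diameter; D bore 16 mm deep, 22.4 mm diameter, flat 7.6 mm from the axis. Own z up, own x to the flat, own y to the lamp post 180 mm away. With the disc home, disc_center is 4 mm above it.
- star_grip (a point): Middle of the black star grip (40 mm across) of the stand's clamp screw, which leans outwards from the socket's body on the side away from the lamp post; an obstacle, up to 95 mm above the bench. It need not be turned.
- button_tip (a point): Tip of the sprung button on the lamp post: a round-ended brass pin, 7.5 mm diameter, in the fixed inner post; it stands out level, 5.5 mm through a hole of the lamp tube, 200 mm above the bench. Own x points out along the pin, parallel to the socket's x; own z up. The post's axis is 16.5 mm behind the tip when out. The button stays at this height; the tube slides over it.
- sleeve_top (a point): Top centre of the lamp tube, on the post's axis, 37.5 mm above the button's axis at the start. The tube is the sliding outer sleeve, bright steel, 22 mm diameter, 137 mm long, with 9 mm holes 15 mm apart up the button's side, two of them above the button at the start. Its back, opposite the button, is bare. A black arm 12 mm wide leaves it towards the lamp head (own -y).
- lamp_head (a point): Centre of the black lamp head on the tube's arm, 72 mm from the tube's axis towards the socket: a cylinder 37 mm diameter, 50 mm long, aimed at the socket. It slides with the tube, lies all below the tube's top and comes within 75 mm of the socket's axis.
- lamp_sleeve (a joint): How far the lamp tube has slid down (m): 0 at the start, 0.015 with the button in the next hole, 0.030 in the one after. Locked, with under 1 mm of play, while the button is out. With the button flush, a push of about 12 N down makes the hole's edge force it in the rest of the way; then 2 N slides the tube, which stays where left. At a hole the button, if uncovered, snaps out by itself.
- snap_button (a joint): How far the button is pressed in (m): 0 fully out, 0.0055 flush with the tube, about 0.0075 riding inside the tube, 0.0085 at its stop. Spring force 3.5 N at 0, 6 N when flush.
- bare_disc: Bystander: a bare disc, as the other one but with no block, 22 mm high; origin under its stem.
- small_disc: Bystander: a smaller bare disc, rim 32 mm diameter, 22 mm high; origin under its stem.
- forceps: Bystander: steel forceps, 120 mm long along own x, 20 mm wide, 6 mm high, lying on the stand's base plate between socket and post; origin under the middle.
- medium_bottle: Bystander: white bottle of embedding medium, 46 mm diameter, 142 mm high; origin under its centre.
- slide_box: Bystander: grey and white slide box, 100 x 87 x 35 mm; origin under its centre.
- brush: Bystander: small brush lying along own x, from -89 to +84 mm, 9 mm thick.
- stain_jar: Bystander: glass jar with black lid, 58 mm diameter, 95 mm high; origin under its centre.
- blade_box: Bystander: black blade dispenser, 70 x 30 x 20 mm; origin under its centre.
Mind the look-alikes: they are no part of the job. What is shaped like the part that bears disc_center but orange or turquoise is not meant.

How it is judged:
At the end, for the whole second after the job is handed in: The disc's rim rests on the socket's nose within 1.5 mm, within 3 mm of its axis and level (0.06 rad), flats matched; the lamp tube is 15 mm lower than at the start (within 3 mm) and the button stands fully out (within 1 mm) in the next hole; all at rest (horizontal distance between disc_center and socket below 0.003 m and z of disc_center in the frame of socket between 0.002 and 0.0055 m and angle between disc_center's own z axis and vertical below 0.06 rad and value of joint lamp_sleeve between 0.012 and 0.018 m and value of joint snap_button below 0.001 m and linear speed of frozen_block below 0.01 m/s); the robot touches nothing.
It fails at once if the fingers press on the frozen block (contact force between the fingers and frozen_block above 0.5 N).
It fails at once if another thing on the bench is moved by more than 15 mm (distance of any of bare_disc, small_disc, forceps, medium_bottle, slide_box, brush, stain_jar, blade_box from where it was at the start of the episode above 0.015 m).
It also fails if it takes over 54 s, if anything falls off the work surface, if the arm or the gripper's body presses on something with over 40 N, if the wrist force passes 120 N, or if a joint passes its speed limit or range.

## Working session

There is one attempt and no reset: what is moved stays moved. The work goes in short steps, Python scripts to look and compute and a tool call to move; the robot and the scene stay as the last step left them, time stands still between calls to the robot, and variables do not carry over. Pictures are saved under pics/ and viewed, at most 10 in all, crops included, and the job is handed in when it is done.

Besides the shell and the picture viewer there is one more tool, called after "Emit:" by a JSON object that holds its "api" and its "payload", one argument or row to a line. arm_command: Moves the arm, as the interface text tells. Its arguments: {"type":"object","properties":{"deltas":{"type":"array"},"grip_force":{"type":"number"}},"required":["deltas"]}

```bash
mkdir -p pics; ls
cat > h.py <<'E'
import numpy as np, cv2
from rig import manip
from scipy.spatial.transform import Rotation as R
def cam2w(p,x,st=None):
    x=np.asarray(x)
    if 'mount' in p:
        y=p['mount'][:3,:3]@x+p['mount'][:3,3]
        return R.from_rotvec(st['orientation']).as_matrix()@y+np.array(st['position'])
    return R.from_rotvec(np.ravel(p['rvec'])).as_matrix().T@(x-np.ravel(p['tvec']))
def shoot(n):
    st=manip.read_state(); p=manip.capture(n); return p,st
def save(p,f,crop=None,s=1):
    im=p['color'][:,:,::-1]
    if crop: im=im[crop[1]:crop[3],crop[0]:crop[2]]
    cv2.imwrite(f,cv2.resize(im,None,fx=s,fy=s,interpolation=cv2.INTER_CUBIC))
def planez(p,u,v,z,st=None):
    d=np.array([(u-p['cx'])/p['fx'],(v-p['cy'])/p['fy'],1.])
    a=cam2w(p,[0,0,0],st); b=cam2w(p,d,st); return a+(b-a)*(z-a[2])/(b[2]-a[2])
def proj(p,w):
    r=R.from_rotvec(np.ravel(p['rvec'])).as_matrix()@np.asarray(w)+np.ravel(p['tvec'])
    return r[0]/r[2]*p['fx']+p['cx'],r[1]/r[2]*p['fy']+p['cy']
E
python3 - <<'E'
from h import *
np.set_printoptions(precision=4,suppress=True)
print(manip.nose_length, manip.read_state())
ims=[]
for n in('side','top'):
    p,st=shoot(n); save(p,f'pics/{n}0.png',s=1.25); print(n,cam2w(p,[0,0,0]))
    for l in ['disc_center','frozen_block','socket','star_grip','button_tip','sleeve_top','lamp_head','bare_disc','small_disc','forceps','medium_bottle','slide_box','brush','stain_jar','blade_box']:
        for d in manip.pinpoint(p,l)[:4]: 
            w=cam2w(p,d['centre']); print(l,round(d['score'],2),w,np.round(proj(p,w)))
E
```

```text
pics
0.017 {'t': 0.0, 'q': array([-1.3773,  0.3781,  0.0796,  1.2744, -0.    ,  1.4605]), 'joint_velocities': array([-0.0012, -0.0009,  0.0011, -0.0016, -0.0004,  0.0005]), 'effort': array([  0.0002, -46.3606,  26.9875,   0.0209,  -0.0003,  -0.    ]), 'position': array([ 0.1719, -0.5481,  0.2474]), 'orientation': array([-3.1034, -0.4751,  0.0002]), 'ft_force': array([ 0.7541,  0.1506, -0.6174]), 'wrist_torque': array([0.0109, 0.0254, 0.0003]), 'gripper_force': 0.0, 'gripper_width': 0.0857058100753612}
side [ 0.2978 -0.6217  0.624 ]
disc_center 0.97 [ 0.579  -0.2809  0.0211] [392. 397.]
disc_center 0.97 [ 0.5275 -0.2225  0.0188] [347. 380.]
disc_center 0.94 [ 0.6107 -0.1875  0.0189] [380. 349.]
disc_center 0.46 [0.4641 0.389  0.0023] [224. 216.]
frozen_block 0.82 [ 0.5769 -0.2797  0.0228] [391. 396.]
frozen_block 0.79 [ 0.5307 -0.2199  0.0225] [348. 377.]
frozen_block 0.78 [ 0.6128 -0.1883  0.027 ] [381. 346.]
frozen_block 0.78 [ 0.6825 -0.2346  0.0246] [430. 354.]
socket 0.8 [0.5806 0.009  0.0541] [320. 273.]
star_grip 0.96 [ 0.5604 -0.0588  0.0705] [325. 290.]
star_grip 0.65 [0.6254
[... 1294 characters left out ...]
112 0.0503] [315. 229.]
star_grip 0.92 [ 0.5577 -0.052   0.0726] [346. 239.]
button_tip 0.19 [ 0.4971 -0.319  -0.0019] [465. 270.]
sleeve_top 0.66 [0.6203 0.1833 0.238 ] [222. 193.]
lamp_head 0.59 [0.6066 0.1154 0.2011] [261. 205.]
bare_disc 0.49 [ 0.4939 -0.3222 -0.0002] [467. 272.]
bare_disc 0.22 [ 0.6117 -0.187   0.0195] [406. 217.]
small_disc 0.58 [ 0.4753 -0.1569 -0.0026] [391. 280.]
forceps 0.72 [0.6012 0.1261 0.0118] [262. 221.]
forceps 0.17 [ 0.4727 -0.1557 -0.0011] [391. 281.]
medium_bottle 0.95 [ 0.7724 -0.1389  0.0013] [383. 146.]
slide_box 0.32 [0.5788 0.0137 0.0488] [314. 229.]
stain_jar 0.57 [0.3318 0.2705 0.0012] [193. 346.]
blade_box 0.95 [ 0.4593  0.3901 -0.0009] [139. 286.]
```

View pics/side0.png

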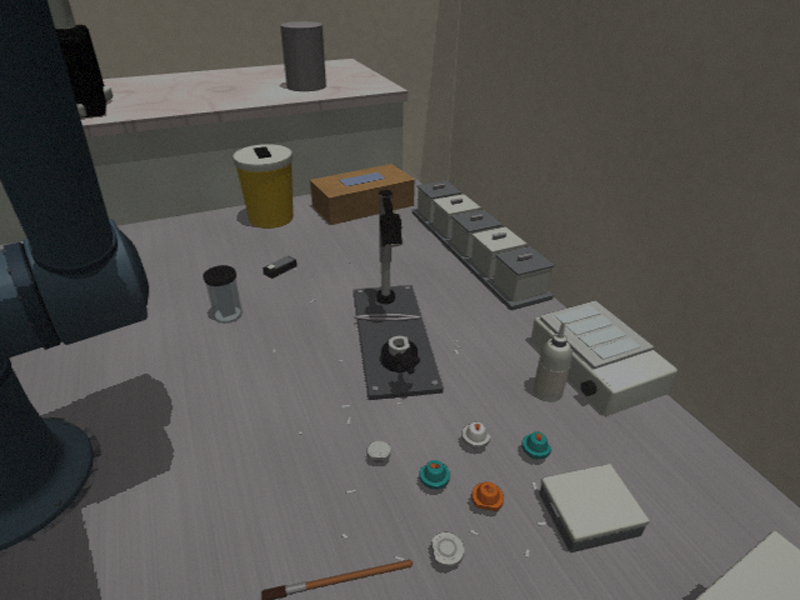

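View pics/top0.png

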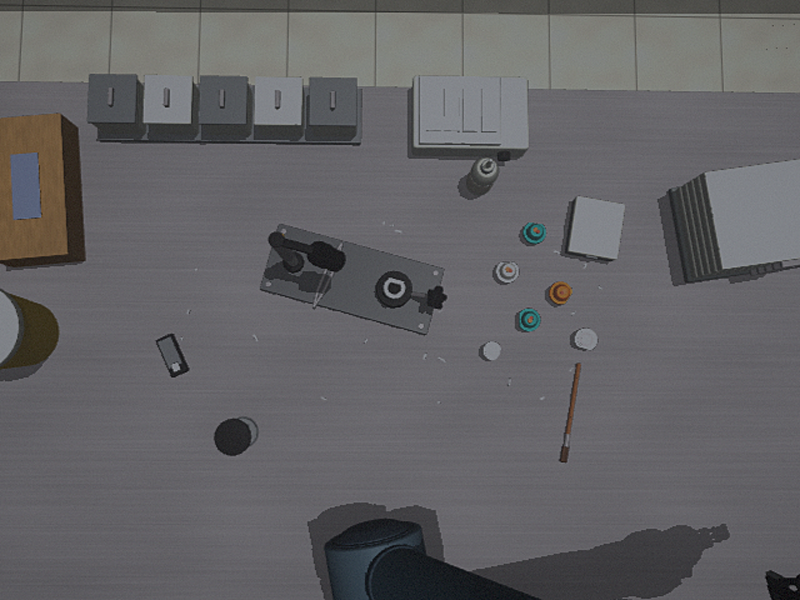

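Candidates (top view, 800-px pixels): turquoise (534,233) and (529,320), orange (560,293), and white block (507,271). Only the white block on the pale metal disc fits. It sits at about (0.612,-0.186). An enlarged crop should confirm this and show the flats.

Run:
```python
from h import *
np.set_printoptions(precision=4,suppress=True)
t,st=shoot('top'); s,_=shoot('side')
def c(p,x,y,w,hh,W,H): return cv2.resize(p['color'][y:y+hh,x:x+w,::-1],(W,H),interpolation=cv2.INTER_CUBIC)
a=c(t,375,185,80,60,400,300); b=c(t,270,195,80,60,400,300)
d=c(s,345,315,80,60,400,300); e=c(s,270,145,120,90,400,300)
cv2.imwrite('pics/c1.png',np.vstack([np.hstack([a,b]),np.hstack([d,e])]))
w=manip.capture('wrist'); print(w['mount'],w['fx'],w['cx'])
M=R.from_rotvec(st['orientation']).as_matrix();print(M)
tgt=np.array([0.60,-0.18,0.25]); print('delta tool',M.T@(tgt-st['position']))
```

```text
[[-0.0008 -0.9506 -0.3104  0.0795]
 [ 1.     -0.0011  0.0009  0.0006]
 [-0.0012 -0.3104  0.9506 -0.1243]
 [ 0.      0.      0.      1.    ]] 360.6362697392621 317.319428440971
[[ 0.9542  0.2991  0.    ]
 [ 0.2991 -0.9542 -0.0001]
 [-0.      0.0001 -1.    ]]
delta tool [ 0.5187 -0.2238 -0.0017]
```

View pics/c1.png

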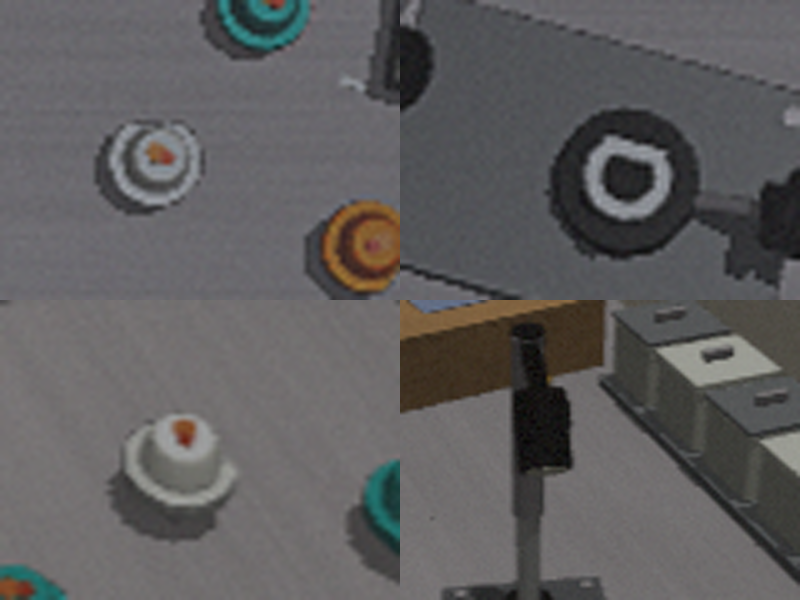

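The white-block disc is confirmed: crop panel 1 at (152,165), panel 3 at (180,465). The socket flat faces world +x, which is the image top in panel 2, and the brass button shows on the +x side of the tube. Now moving over the disc.

Emit:
{"api": "arm_command", "payload": {
  "deltas": [
    [[0.528,-0.214,0.137],[0,0,0],0],
    [[0.528,-0.214,0.137],[0,0,0],0],
    [[0.528,-0.214,0.137],[0,0,0],0],
    [[0.528,-0.214,0.137],[0,0,0],0],
    [[0.528,-0.214,0.137],[0,0,0],0],
    [[0.528,-0.214,0.137],[0,0,0],0],
    [[0.528,-0.214,0.137],[0,0,0],0],
    [[0.528,-0.214,0.137],[0,0,0],0],
    [[0.528,-0.214,0.137],[0,0,0],0],
    [[0.528,-0.214,0.137],[0,0,0],0]
  ]
}}

```text
t: 2.75
position: [0.5488, -0.2382, 0.1311]
orientation: [3.105, 0.475, 0.001]
ft_force: [-0.2, -1.3, 0.3]
gripper_width: 0.0856
gripper_force: 0.0
```

Emit:
{"api": "arm_command", "payload": {
  "deltas": [
    [[0.076,-0.031,0.021],[0,0,0],0],
    [[0.076,-0.031,0.021],[0,0,0],0],
    [[0.076,-0.031,0.021],[0,0,0],0],
    [[0.076,-0.031,0.021],[0,0,0],0]
  ]
}}

```text
t: 3.15
position: [0.6106, -0.1867, 0.1099]
orientation: [3.105, 0.478, -0.002]
ft_force: [-0.4, 0.1, 0.4]
gripper_width: 0.0856
gripper_force: 0.0
```

Run:
```python
from h import *
np.set_printoptions(precision=4,suppress=True)
p,st=shoot('wrist'); print(st['position'],st['orientation'])
np.save('w1.npy',dict(p=p,st=st),allow_pickle=True)
for l in('disc_center','frozen_block'):
    for d in manip.pinpoint(p,l)[:3]: print(l,d['score'],cam2w(p,d['centre'],st),np.array(d['centre'])[:2]/d['centre'][2]*p['fx']+[p['cx'],p['cy']])
save(p,'pics/w1.png',s=1.25)
```

```text
[ 0.6106 -0.1867  0.1099] [ 3.105   0.4778 -0.0018]
disc_center 0.96 [ 0.5751 -0.2777  0.0177] [426.3053 335.9283]
disc_center 0.9 [ 0.5314 -0.2249  0.0187] [334.0507 368.3182]
disc_center 0.81 [ 0.682  -0.2329  0.0184] [426.9163 166.9432]
frozen_block 0.8 [ 0.6118 -0.1899  0.0202] [321.4338 254.035 ]
frozen_block 0.77 [ 0.5248 -0.2238  0.0223] [329.9063 378.6902]
frozen_block 0.66 [ 0.578  -0.2805  0.02  ] [432.6587 335.4096]
```

View pics/w1.png

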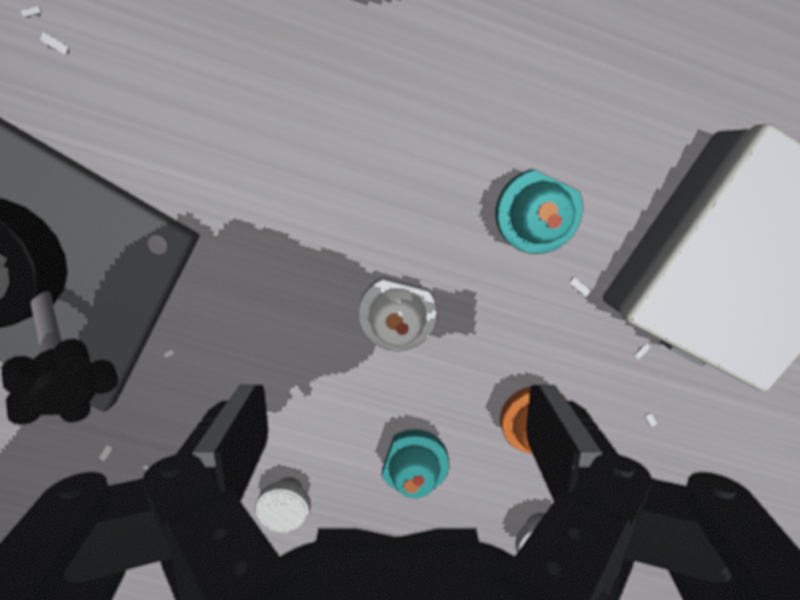

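The white-block disc is at (398,314) in this 800-px view. Turquoise discs are at (540,212) and (415,465), orange at (520,420). Next I fit the rim outline for the axis and flat.

Run:
```python
from h import *
np.set_printoptions(precision=4,suppress=True)
p,st=shoot('wrist')
im=p['color'][210:300,270:380]
big=cv2.resize(im[:,:,::-1],None,fx=7,fy=6.6,interpolation=cv2.INTER_CUBIC)
cv2.imwrite('pics/w1c.png',cv2.resize(im[:,:,::-1],(770,594),interpolation=cv2.INTER_CUBIC))
m=None
for l in('disc_center','frozen_block'):
  for d in manip.cut_out(p,l)[:5]:
    r=d['region']; ys,xs=np.nonzero(r); 
    print(l,d['score'],xs.mean(),ys.mean(),r.sum())
    if abs(xs.mean()-318)<15 and abs(ys.mean()-252)<15 and (m is None): m=r
if m is not None:
    c=max(cv2.findContours(m.astype(np.uint8),0,1)[0],key=len)[:,0]
    W=np.array([planez(p,u,v,0.022,st)[:2] for u,v in c]); 
    np.save('cont.npy',W)
    from scipy.optimize import least_squares
    def dist(q):
        x=W-q[:2]; n=np.array([np.cos(q[2]),np.sin(q[2])]); 
        return np.maximum(np.linalg.norm(x,axis=1)-q[3], x@n-.8*q[3])
    best=min((least_squares(dist,[*W.mean(0),a,.02],loss='soft_l1',f_scale=.0005) for a in np.arange(0,6.3,.3)),key=lambda s:s.cost)
    print(best.x,best.cost,np.degrees(best.x[2]))
    x=W-best.x[:2]; a=np.degrees(np.arctan2(x[:,1],x[:,0])); r=np.linalg.norm(x,axis=1)
    for k in range(-180,180,15):
        s=(a>=k)&(a<k+15); print(k,round(r[s].mean()*1e3,1) if s.any() else None,end='; ')
```

```text
disc_center 0.97 314.91582608695654 248.74226086956523 2875
disc_center 0.84 411.69777306468717 331.7476139978791 943
disc_center 0.76 330.67134353741494 367.50850340136054 2352
frozen_block 0.97 329.9024571854058 373.60833953834697 1343
frozen_block 0.8 415.65168539325845 337.7387640449438 356
frozen_block 0.66 430.7064039408867 166.59655172413792 2030
frozen_block 0.6 315.31304347826085 250.1192546583851 1610
[ 0.6142 -0.1868  0.0132  0.0198] 1.3430092931935014e-05 0.756611950313775
-180 20.0; -165 20.2; -150 20.0; -135 20.0; -120 20.0; -105 19.6; -90 19.3; -75 19.1; -60 19.0; -45 19.2; -30 18.0; -15 16.4; 0 16.4; 15 17.7; 30 19.5; 45 20.0; 60 19.8; 75 19.4; 90 19.0; 105 19.2; 120 19.6; 135 19.8; 150 20.1; 165 20.0;
```

View pics/w1c.png

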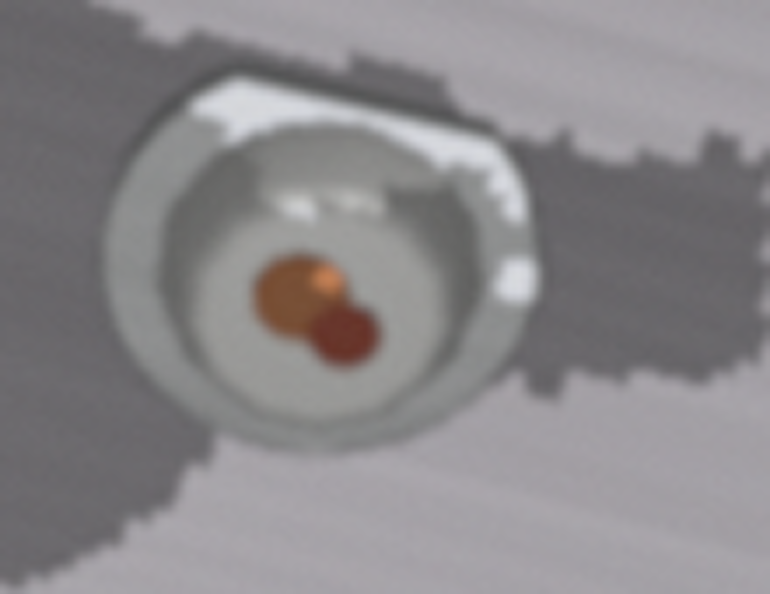

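Emit:
{"api": "arm_command", "payload": {
  "deltas": [
    [[0.003,0.001,0.0],[0,0,8.4],0],
    [[0.003,0.001,0.03],[0,0,16.7],0],
    [[0.003,0.001,0.055],[0,0,16.7],0.2],
    [[0.003,0.001,0.075],[0,0,16.7],0.2],
    [[0.003,0.001,0.084],[0,0,16.7],0.2],
    [[0.003,0.001,0.084],[0,0,16.7],0.2],
    [[0.003,0.001,0.084],[0,0,16.7],0.2]
  ]
}}

```text
t: 4.15
position: [0.6142, -0.1879, 0.0274]
orientation: [3.141, 0.019, 0.002]
ft_force: [-0.4, 0.4, -0.1]
gripper_width: 0.068
gripper_force: 0.0
```

Emit:
{"api": "arm_command", "payload": {
  "deltas": [
    [[0,0,0.001],[0,0,0],0.8],
    [[0,0,0.001],[0,0,0],0.8],
    [[0,0,0.001],[0,0,0],0.8],
    [[0,0,0.001],[0,0,0],0.8],
    [[0,0,0.001],[0,0,0],0.8],
    [[0,0,0.001],[0,0,0],0.8]
  ],
  "grip_force": 35
}}

```text
t: 4.75
position: [0.6147, -0.1877, 0.0269]
orientation: [3.141, 0.02, 0.003]
ft_force: [-1.1, 1.1, 6.0]
gripper_width: 0.0385
gripper_force: 34.9
```

Run:
```python
from h import *
p,st=shoot('wrist'); print(manip.nose_length,st['gripper_width'],st['position'])
save(p,'pics/w2.png')
```

```text
0.017 0.038467317718775 [ 0.61469028 -0.18769065  0.02686077]
```

View pics/w2.png

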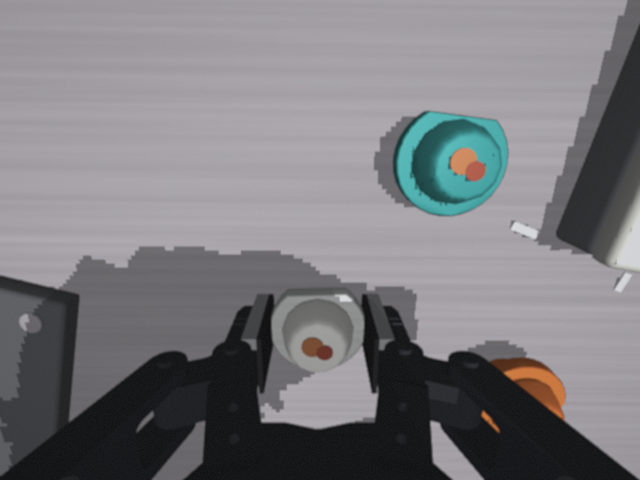

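The disc sits between the pads at (318,330), its flat square to the tool at the image top and the block clear of the pads. Lifting and carrying it to a viewpoint behind the socket.

Emit:
{"api": "arm_command", "payload": {
  "deltas": [
    [[0,0,-0.02],[0,0,0],0.8],
    [[0,0,-0.06],[0,0,0],0.8],
    [[0,0,-0.1],[0,0,0],0.8],
    [[-0.01,-0.03,-0.133],[0,0,4],0.8],
    [[-0.03,-0.075,-0.133],[0,0,8],0.8],
    [[-0.05,-0.12,-0.133],[0,0,12],0.8],
    [[-0.07,-0.165,-0.133],[0,0,15.2],0.8],
    [[-0.09,-0.214,-0.133],[0,0,15.2],0.8],
    [[-0.09,-0.214,-0.133],[0,0,15.2],0.8],
    [[-0.09,-0.214,-0.133],[0,0,15.2],0.8]
  ]
}}

```text
t: 5.8
position: [0.5115, -0.0214, 0.1585]
orientation: [-3.09, 0.289, -0.003]
ft_force: [0.4, -0.2, -1.4]
gripper_width: 0.0381
gripper_force: 35.7
```

Run:
```python
from h import *
np.set_printoptions(precision=4,suppress=True)
p,st=shoot('wrist'); print(st['position'],st['orientation'],st['gripper_width'])
np.save('w3.npy',dict(p=p,st=st),allow_pickle=True)
save(p,'pics/w3.png',s=1.25)
for l in('socket','button_tip','sleeve_top','disc_center'):
    for d in manip.pinpoint(p,l)[:2]: print(l,d['score'],cam2w(p,d['centre'],st),np.array(d['centre'])[:2]/d['centre'][2]*p['fx']+[p['cx'],p['cy']])
```

```text
[ 0.5115 -0.0214  0.1585] [-3.0905  0.2893 -0.0034] 0.03809848598150301
socket 0.78 [0.5774 0.0106 0.0457] [254.9968 156.4421]
disc_center 0.97 [ 0.5281 -0.223   0.0185] [602.1978 161.1917]
disc_center 0.89 [ 0.5078 -0.024   0.1486] [324.1506 328.0493]
```

View pics/w3.png

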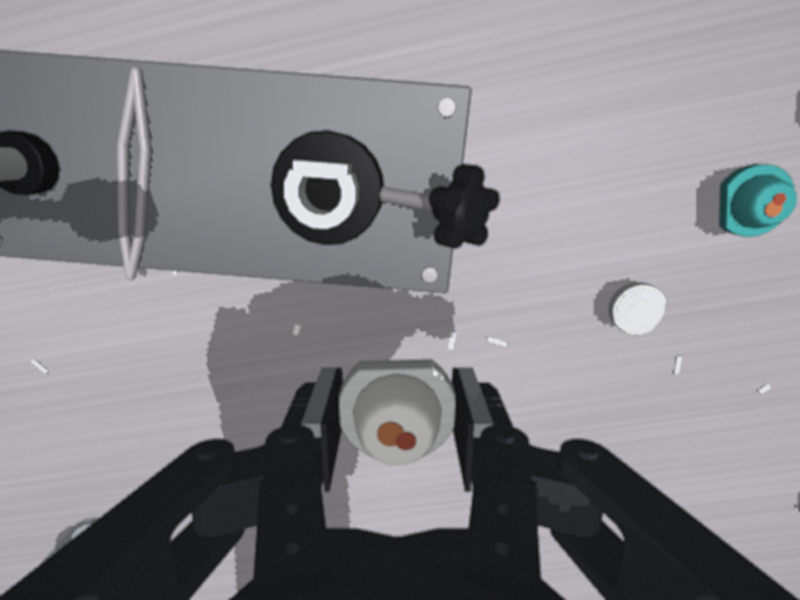

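Run:
```python
from h import *
from scipy.optimize import least_squares
np.set_printoptions(precision=4,suppress=True)
D=np.load('w3.npy',allow_pickle=True).item(); p,st=D['p'],D['st']
P=lambda u,v,z:planez(p,u/1.25,v/1.25,z,st)[:2]
a=[P(0,51,.012),P(470,88,.012),P(446,291,.012),P(0,255,.012)]
for i,j in((1,0),(2,3)):
    d=a[j]-a[i]; print('long edge yaw-90',np.degrees(np.arctan2(d[1],d[0]))-90)
d=a[1]-a[2]; print('short edge yaw',np.degrees(np.arctan2(d[1],d[0])),np.linalg.norm(d), 'mid end',(a[1]+a[2])/2)
g=cv2.cvtColor(p['color'],cv2.COLOR_RGB2GRAY); m=np.zeros_like(g); m[110:195,215:305]=(g[110:195,215:305]>150)*1
cs,h=cv2.findContours(m,cv2.RETR_CCOMP,cv2.CHAIN_APPROX_NONE)
for c in sorted(cs,key=len)[-3:]:
    W=np.array([planez(p,u,v,.05,st)[:2] for u,v in c[:,0]]); print(len(c),'bbox',W.min(0),W.max(0))
c=max(cs,key=len)[:,0]; W=np.array([planez(p,u,v,.05,st)[:2] for u,v in c])
def f(q):
    x=W-q[:2]; n=np.array([np.cos(q[2]),np.sin(q[2])]); return np.maximum(np.linalg.norm(x,axis=1)-q[3],x@n-q[4])
b=least_squares(f,[*W.mean(0),-.23,.018,.014],loss='soft_l1',f_scale=.0005); print(b.x,np.degrees(b.x[2]),b.cost,np.abs(b.fun).max())
# held disc fit in tool frame
yaw=2*np.arctan2(st['orientation'][1],st['orientation'][0]); print('tool yaw',np.degrees(yaw)-360)
cv2.imwrite('pics/w3c.png',np.hstack([cv2.resize(p['color'][110:200,215:305,::-1],(400,400),interpolation=cv2.INTER_CUBIC),cv2.resize(p['color'][270:380,263:373,::-1],(400,400),interpolation=cv2.INTER_CUBIC)]))
```

```text
long edge yaw-90 -15.107651225068622
long edge yaw-90 -14.932109677894573
short edge yaw -15.23936764631506 0.11604042547683739 mid end [ 0.5603 -0.062 ]
45 bbox [ 0.595  -0.0264] [ 0.6009 -0.0162]
101 bbox [ 0.5677 -0.0025] [0.5888 0.0205]
170 bbox [ 0.561  -0.0092] [0.5961 0.0274]
[ 0.5793  0.0091 -0.2585  0.0181  0.0143] -14.80901361289854 5.953977506632954e-06 0.0012867620502545925
tool yaw -10.695321580713767
```

View pics/w3c.png

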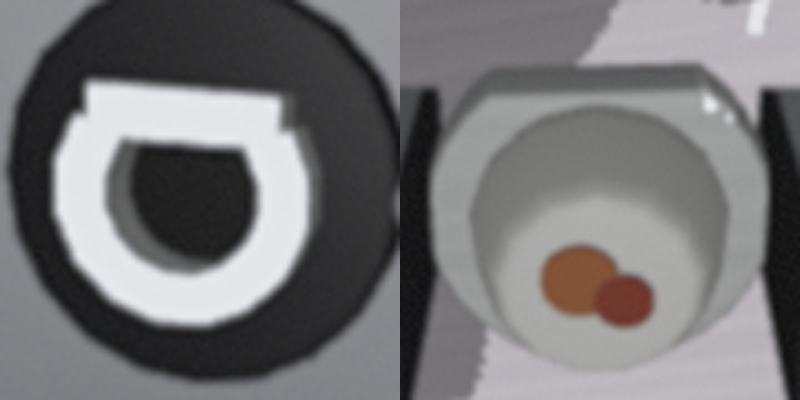

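Left panel: the D bore with its flat at the top, about (190,145), yaw ≈ -15°, centre ≈ (0.579,0.009). Right panel: the held disc, flat square to the tool at (600,67). Now moving above the socket.

Emit:
{"api": "arm_command", "payload": {
  "deltas": [
    [[0.03,-0.02,0],[0,0,2],0.8],
    [[0.062,-0.0425,0.02],[0,0,4.3],0.8],
    [[0.062,-0.0425,0.0585],[0,0,4.3],0.8],
    [[0.062,-0.0425,0.0585],[0,0,4.3],0.8],
    [[0.062,-0.0425,0.0585],[0,0,4.3],0.8],
    [[0.062,-0.0425,0.0585],[0,0,4.3],0.8]
  ]
}}

```text
t: 6.65
position: [0.5735, -0.03, 0.1017]
orientation: [-3.055, 0.304, -0.003]
ft_force: [0.4, 1.1, -1.0]
gripper_width: 0.0379
gripper_force: 35.7
```

Run:
```python
from h import *
np.set_printoptions(precision=4,suppress=True)
st=manip.read_state(); o=st['orientation']; y=2*np.arctan2(o[1],o[0]); print(st['position'],o,np.degrees(y))
M=R.from_rotvec(o).as_matrix(); print(M[:,2], M.T@(np.array([.5803,.0088,.078])-st['position']))
```

```text
[ 0.5735 -0.03    0.1017] [-3.0553  0.3042 -0.0031] 348.62673796685465
[ 0.009   0.0706 -0.9975] [-0.0009 -0.0376  0.0264]
```

Run:
```python
from h import *
np.set_printoptions(precision=4,suppress=True)
st=manip.read_state(); print(st['q'],st['joint_velocities'],st['effort'],st['wrist_torque'],manip.__dir__() if 0 else '')
```

```text
[-0.1993  0.4587 -0.1888  0.9285  0.0711  3.1406] [ 0.0066 -0.0058 -0.016   0.0017  0.0137  0.0009] [ -0.2573 -47.8447  24.679    0.0022   0.1738  -0.001 ] [-0.0339  0.0021 -0.0008]
```

Joint 6 hit its +3.14 stop, since the needed yaw requires the other end of its range. I'll raise the disc and unwind the wrist by nearly a full turn.

```bash
cat >> h.py <<'E'
def goto(xyz,yaw):
    """print tool-frame shift and turn (deg) to reach world xyz, tool down at yaw deg (tool x)"""
    st=manip.read_state(); M=R.from_rotvec(st['orientation']).as_matrix()
    y=np.radians(yaw); D=np.array([[np.cos(y),np.sin(y),0],[np.sin(y),-np.cos(y),0],[0,0,-1]])
    d=M.T@(np.array(xyz)-st['position'])
    print('t',st['t'],'pos',st['position'],'yaw',np.degrees(np.arctan2(M[1,0],M[0,0])),'z',M[:,2],'q',st['q'])
    print('shift',np.round(d,4),'turn',np.round(R.from_matrix(M.T@D).as_rotvec(degrees=True),2))
E
python3 -c "
from h import *
np.set_printoptions(precision=3,suppress=True)
goto([.57,-.03,.16],70)"
```

```text
t 6.65 pos [ 0.574 -0.03   0.102] yaw -11.3629493367444 z [ 0.009  0.071 -0.997] q [-0.199  0.459 -0.189  0.928  0.071  3.141]
shift [-0.004 -0.003 -0.058] turn [ -3.57  -2.65 -81.34]
```

Emit:
{"api": "arm_command", "payload": {
  "deltas": [
    [[-0.004,-0.003,-0.058],[-3.6,-2.6,-81.3],0.8],
    [[-0.004,-0.003,-0.058],[-3.6,-2.6,-81.3],0.8],
    [[-0.004,-0.003,-0.058],[-3.6,-2.6,-81.3],0.8],
    [[-0.004,-0.003,-0.058],[-3.6,-2.6,-81.3],0.8],
    [[-0.004,-0.003,-0.058],[-3.6,-2.6,-81.3],0.8],
    [[-0.004,-0.003,-0.058],[-3.6,-2.6,-81.3],0.8],
    [[-0.004,-0.003,-0.058],[-3.6,-2.6,-81.3],0.8],
    [[-0.004,-0.003,-0.058],[-3.6,-2.6,-81.3],0.8],
    [[-0.004,-0.003,-0.058],[-3.6,-2.6,-81.3],0.8],
    [[-0.004,-0.003,-0.058],[-3.6,-2.6,-81.3],0.8]
  ]
}}

```text
t: 7.65
position: [0.5687, -0.0295, 0.1594]
orientation: [-2.569, -1.807, -0.0]
ft_force: [0.7, 0.1, -1.4]
gripper_width: 0.0378
gripper_force: 35.9
```

```bash
python3 -c "
from h import *
np.set_printoptions(precision=3,suppress=True)
goto([.57,-.03,.16],150)"
```

```text
t 7.65 pos [ 0.569 -0.029  0.159] yaw 70.25510588808267 z [-0.     0.001 -1.   ] q [-0.163  0.406 -0.11   1.055  0.001  1.752]
shift [-0.     0.001 -0.001] turn [ -0.    -0.04 -79.74]
```

Emit:
{"api": "arm_command", "payload": {
  "deltas": [
    [[0,0,0],[0,0,-85],0.8],
    [[0,0,0],[0,0,-85],0.8],
    [[0,0,0],[0,0,-85],0.8],
    [[0,0,0],[0,0,-85],0.8],
    [[0,0,0],[0,0,-85],0.8],
    [[0,0,0],[0,0,-85],0.8],
    [[0,0,0],[0,0,-85],0.8],
    [[0,0,0],[0,0,-85],0.8],
    [[0,0,0],[0,0,-85],0.8],
    [[0,0,0],[0,0,-85],0.8]
  ]
}}

```text
t: 8.65
position: [0.5687, -0.0296, 0.1594]
orientation: [-0.671, -3.069, -0.001]
ft_force: [0.1, -0.2, -0.4]
gripper_width: 0.038
gripper_force: 35.9
```

Emit:
{"api": "arm_command", "payload": {
  "deltas": [
    [[0,0,0],[0,0,-85],0.8],
    [[0,0,0],[0,0,-85],0.8],
    [[0,0,0],[0,0,-85],0.8],
    [[0,0,0],[0,0,-85],0.8],
    [[0,0,0],[0,0,-85],0.8],
    [[0,0,0],[0,0,-85],0.8],
    [[0,0,0],[0,0,-85],0.8],
    [[0,0,0],[0,0,-85],0.8],
    [[0,0,0],[0,0,-85],0.8],
    [[0,0,0],[0,0,-85],0.8]
  ]
}}

```text
t: 9.65
position: [0.5687, -0.0296, 0.1594]
orientation: [-1.579, 2.716, 0.001]
ft_force: [-0.8, 0.4, -1.2]
gripper_width: 0.0378
gripper_force: 35.9
```

Emit:
{"api": "arm_command", "payload": {
  "deltas": [
    [[0,0,0],[0,0,-85],0.8],
    [[0,0,0],[0,0,-85],0.8],
    [[0,0,0],[0,0,-85],0.8],
    [[0,0,0],[0,0,-85],0.8],
    [[0,0,0],[0,0,-85],0.8],
    [[0,0,0],[0,0,-85],0.8],
    [[0,0,0],[0,0,-85],0.8],
    [[0,0,0],[0,0,-85],0.8],
    [[0,0,0],[0,0,-85],0.8],
    [[0,0,0],[0,0,-85],0.8]
  ]
}}

```text
t: 10.65
position: [0.5687, -0.0296, 0.1594]
orientation: [-2.998, 0.936, 0.001]
ft_force: [0.2, -0.2, -0.8]
gripper_width: 0.0376
gripper_force: 35.9
```

```bash
python3 -c "
from h import *
np.set_printoptions(precision=3,suppress=True)
goto([.5803,.0088,.16],-15)"
```

```text
t 10.65 pos [ 0.569 -0.03   0.159] yaw -34.666487321848834 z [-0.     0.001 -1.   ] q [-0.164  0.406 -0.11   1.055  0.001 -2.7  ]
shift [-0.012 -0.038 -0.001] turn [ -0.03   0.04 -19.67]
```

Emit:
{"api": "arm_command", "payload": {
  "deltas": [
    [[-0.012,-0.038,0],[0,0,-19.7],0.8],
    [[-0.012,-0.038,0],[0,0,-19.7],0.8],
    [[-0.012,-0.038,0.02],[0,0,-19.7],0.8],
    [[-0.012,-0.038,0.04],[0,0,-19.7],0.8],
    [[-0.012,-0.038,0.06],[0,0,-19.7],0.8],
    [[-0.012,-0.038,0.07],[0,0,-19.7],0.8],
    [[-0.012,-0.038,0.07],[0,0,-19.7],0.8],
    [[-0.012,-0.038,0.07],[0,0,-19.7],0.8]
  ]
}}

```text
t: 11.45
position: [0.5815, 0.0081, 0.09]
orientation: [-3.113, 0.418, -0.002]
ft_force: [-0.6, 0.5, -1.7]
gripper_width: 0.0377
gripper_force: 35.9
```

```bash
python3 -c "
from h import *
np.set_printoptions(precision=4,suppress=True)
p,st=shoot('wrist')
save(p,'pics/w4.png',(190,210,450,410),3)
goto([.5803,.0088,.0629],-15)"
```

```text
t 11.5 pos [0.582  0.008  0.0905] yaw -15.301364613277364 z [ 0.0022 -0.0001 -1.    ] q [-0.0952  0.4812 -0.1815  0.9058  0.0001 -2.9698]
shift [-0.0019 -0.0003  0.0276] turn [-0.03 -0.13 -0.3 ]
```

View pics/w4.png

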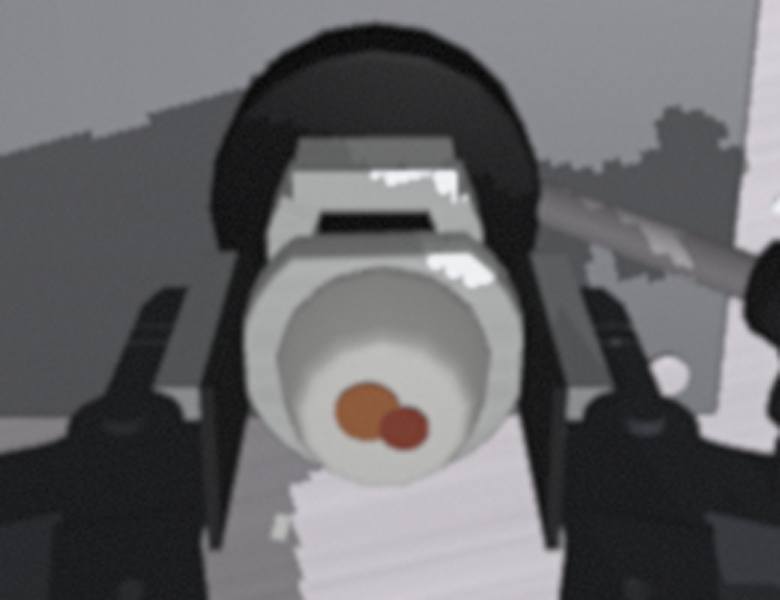

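The bore flat is at (376,212) and the disc flat at (384,235) in this crop, parallel. The disc needs about 1 mm of tool -y and 1.4 mm of tool -x. Correcting and descending.

Emit:
{"api": "arm_command", "payload": {
  "deltas": [
    [[-0.0014,-0.001,0],[0,-0.1,-0.3],0.8],
    [[-0.0014,-0.001,0.003],[0,-0.1,-0.3],0.8],
    [[-0.0014,-0.001,0.007],[0,-0.1,-0.3],0.8],
    [[-0.0014,-0.001,0.011],[0,-0.1,-0.3],0.8],
    [[-0.0014,-0.001,0.015],[0,-0.1,-0.3],0.8],
    [[-0.0014,-0.001,0.018],[0,-0.1,-0.3],0.8],
    [[-0.0014,-0.001,0.018],[0,-0.1,-0.3],0.8]
  ]
}}

```text
t: 12.2
position: [0.58, 0.0094, 0.0709]
orientation: [-3.114, 0.41, 0.003]
ft_force: [-0.0, -0.5, -2.1]
gripper_width: 0.0377
gripper_force: 35.9
```

Emit:
{"api": "arm_command", "payload": {
  "deltas": [
    [[0,0,0.003],[0,0,0],0.8],
    [[0,0,0.006],[0,0,0],0.8],
    [[0,0,0.008],[0,0,0],0.8],
    [[0,0,0.009],[0,0,0],0.8],
    [[0,0,0.009],[0,0,0],0.8]
  ]
}}

```text
t: 12.7
position: [0.5802, 0.0094, 0.0629]
orientation: [-3.115, 0.41, 0.001]
ft_force: [-2.0, 0.1, 2.7]
gripper_width: 0.0376
gripper_force: 36.2
```

Emit:
{"api": "arm_command", "payload": {
  "deltas": [
    [[0,0,0.0],[0,0,0],0.4],
    [[0,0,0],[0,0,0],0.4],
    [[0,0,0],[0,0,0],0.4],
    [[0,0,-0.01],[0,0,0],0.4],
    [[0,0,-0.04],[0,0,0],0.4],
    [[0,0,-0.09],[0,0,0],0.4],
    [[0,0,-0.14],[0,0,0],0.4],
    [[0,0,-0.19],[0,0,0],0.4],
    [[0,0,-0.21],[0,0,0],0.4],
    [[0,0,-0.21],[0,0,0],0.4]
  ]
}}

```text
t: 13.7
position: [0.5828, 0.0091, 0.2779]
orientation: [-3.114, 0.41, -0.013]
ft_force: [0.1, -0.3, 0.7]
gripper_width: 0.0516
gripper_force: 0.0
```

```bash
python3 -c "
from h import *
np.set_printoptions(precision=4,suppress=True)
s,_=shoot('side'); t,_=shoot('top'); p,st=shoot('wrist')
for n,x in(('side',s),('top',t),('wrist',p)):
  for l in('disc_center','sleeve_top','button_tip','lamp_head'):
    for d in manip.pinpoint(x,l)[:4]:
      w=cam2w(x,d['centre'],st)
      if w[1]>-.1: print(n,l,round(d['score'],2),w)
np.save('t2.npy',dict(s=s,t=t,p=p,st=st),allow_pickle=True)
goto([.62,.18,.27],75)"
```

```text
side disc_center 0.63 [0.5746 0.0098 0.0533]
side sleeve_top 0.61 [0.6293 0.1851 0.2392]
side button_tip 0.52 [0.3337 0.2681 0.0001]
side lamp_head 0.64 [0.6103 0.1174 0.203 ]
top sleeve_top 0.96 [0.6197 0.1828 0.2394]
top lamp_head 0.59 [0.6078 0.1141 0.2014]
wrist button_tip 0.44 [0.6359 0.1799 0.1987]
wrist lamp_head 0.75 [0.609  0.1118 0.2012]
wrist lamp_head 0.28 [ 0.3326  0.2625 -0.0089]
t 14.45 pos [0.5804 0.0093 0.2725] yaw -14.998042709867358 z [-0.0009  0.0003 -1.    ] q [-0.0933  0.386   0.1558  1.3415  0.0002 -2.9731]
shift [-0.006  -0.1751  0.0025] turn [ -0.04   0.04 -90.  ]
```

The disc reads at z≈0.053, seated. Next the lamp tube, expected at about (0.626,0.1835), with the fingers closing along own x (tool yaw -105°).

Emit:
{"api": "arm_command", "payload": {
  "deltas": [
    [[-0.0014,-0.03,-0.0125],[0,0,8.5],0.3],
    [[-0.0014,-0.06,-0.0125],[0,0,17],0.3],
    [[-0.0014,-0.1,-0.0125],[0,0,25.5],0.3],
    [[-0.0014,-0.14,-0.0125],[0,0,34],0.3],
    [[-0.0014,-0.18,-0.0125],[0,0,42.5],0.3],
    [[-0.0014,-0.18,-0.0125],[0,0,51],0.3],
    [[-0.0014,-0.18,-0.0125],[0,0,59.5],0.3],
    [[-0.0014,-0.18,-0.0125],[0,0,68],0.3],
    [[-0.0014,-0.18,-0.0125],[0,0,76.5],0.3],
    [[-0.0014,-0.18,-0.0125],[0,0,85],0.3]
  ]
}}

```text
t: 15.45
position: [0.6257, 0.1837, 0.285]
orientation: [2.012, -2.412, -0.001]
ft_force: [0.2, -0.1, -0.2]
gripper_width: 0.0594
gripper_force: 0.0
```

```bash
python3 -c "
from h import *
np.set_printoptions(precision=4,suppress=True)
p,st=shoot('wrist')
save(p,'pics/w5.png',s=1.25); np.save('w5.npy',dict(p=p,st=st),allow_pickle=True)
for l in('sleeve_top','button_tip'):
    for d in manip.pinpoint(p,l)[:2]: print(l,round(d['score'],2),cam2w(p,d['centre'],st))
goto([.6256,.1835,.206],-105)"
```

```text
sleeve_top 0.92 [0.6248 0.1832 0.2341]
button_tip 0.5 [0.6421 0.1797 0.2003]
t 15.6 pos [0.6257 0.1835 0.285 ] yaw -99.83260981821302 z [-0.0007  0.0003 -1.    ] q [ 0.1879  0.5503  0.4469  1.4681  0.0004 -1.2113]
shift [0.0001 0.0001 0.079 ] turn [0.05 0.01 5.17]
```

View pics/w5.png

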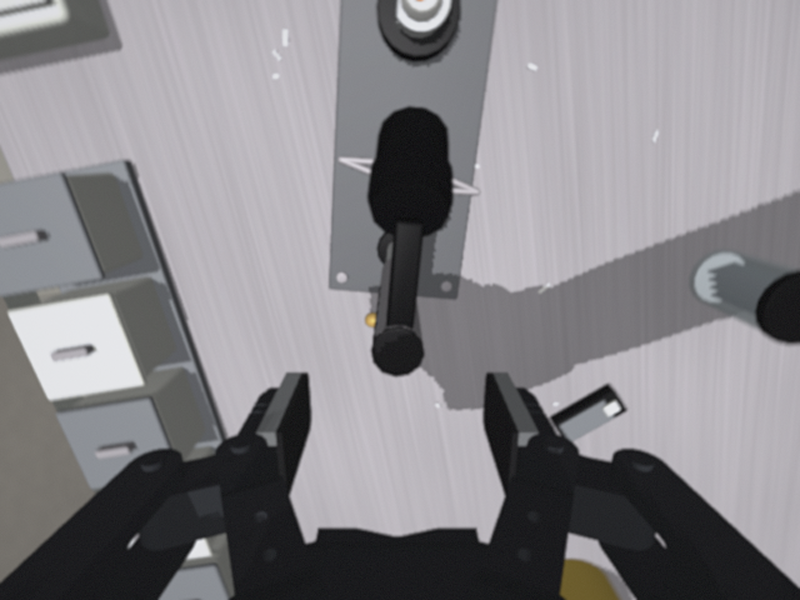

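The tube top with its black cap is at (397,350) and the brass button at (371,320), both between the fingers as expected. The disc is in the socket at (422,10). Descending.

Emit:
{"api": "arm_command", "payload": {
  "deltas": [
    [[0,0,0],[0,0,5.2],0.3],
    [[0,0,0.025],[0,0,5.2],0.3],
    [[0,0,0.05],[0,0,5.2],0.3],
    [[0,0,0.07],[0,0,5.2],0.3],
    [[0,0,0.079],[0,0,5.2],0.3],
    [[0,0,0.079],[0,0,5.2],0.3],
    [[0,0,0.079],[0,0,5.2],0.3]
  ]
}}

```text
t: 16.3
position: [0.626, 0.1836, 0.207]
orientation: [-1.909, 2.494, 0.0]
ft_force: [-0.4, 0.3, -0.2]
gripper_width: 0.0596
gripper_force: 0.0
```

Emit:
{"api": "arm_command", "payload": {
  "deltas": [
    [[0,0,0],[0,0,0],1],
    [[0,0,0],[0,0,0],1],
    [[0,0,0],[0,0,0],1],
    [[0,0,0],[0,0,0],1],
    [[0,0,0],[0,0,0],1],
    [[0,0,0],[0,0,0],1]
  ],
  "grip_force": 50
}}

```text
t: 16.9
position: [0.6257, 0.1839, 0.2066]
orientation: [-1.908, 2.495, 0.001]
ft_force: [-2.2, 1.2, 3.3]
gripper_width: 0.0203
gripper_force: 49.6
```

Width 20.3 mm, with the same under-reading as on the disc, so the pads are on the 22 mm tube and the button is flush. Sliding down about 6 mm.

Emit:
{"api": "arm_command", "payload": {
  "deltas": [
    [[0,0,0.0015],[0,0,0],1],
    [[0,0,0.003],[0,0,0],1],
    [[0,0,0.0045],[0,0,0],1],
    [[0,0,0.006],[0,0,0],1],
    [[0,0,0.007],[0,0,0],1],
    [[0,0,0.007],[0,0,0],1]
  ]
}}

```text
t: 17.5
position: [0.6256, 0.1839, 0.1993]
orientation: [-1.908, 2.495, 0.002]
ft_force: [-1.4, 2.7, 3.2]
gripper_width: 0.0209
gripper_force: 48.7
```

Emit:
{"api": "arm_command", "payload": {
  "deltas": [
    [[0,0,0],[0,0,0],0.4],
    [[0,0,0],[0,0,0],0.4],
    [[0,0,0],[0,0,0],0.4],
    [[0,0,-0.015],[0,0,0],0.4],
    [[0,0,-0.0315],[0,0,0],0.4],
    [[0,0,-0.0315],[0,0,0],0.4],
    [[0,0,-0.0315],[0,0,0],0.4]
  ]
}}

```text
t: 18.2
position: [0.6261, 0.1835, 0.2304]
orientation: [-1.908, 2.496, 0.0]
ft_force: [-0.3, -0.2, -0.4]
gripper_width: 0.0512
gripper_force: 0.0
```

```bash
python3 -c "
from h import *
np.set_printoptions(precision=4,suppress=True)
s,_=shoot('side'); p,st=shoot('wrist')
print([cam2w(s,d['centre']) for l in('sleeve_top','lamp_head') for d in manip.pinpoint(s,l)[:1]])
print([(d['score'],cam2w(p,d['centre'],st)) for l in('sleeve_top','lamp_head') for d in manip.pinpoint(p,l)[:1]])
goto([.6256,.1837,.2305],-105)"
```

```text
[array([0.6267, 0.1837, 0.2285]), array([0.61  , 0.1172, 0.1946])]
[(0.8, array([0.6258, 0.186 , 0.2236]))]
t 18.5 pos [0.6252 0.1835 0.2297] yaw -105.20438191469404 z [-0.0022  0.     -1.    ] q [ 0.1879  0.5489  0.3026  1.3267  0.0004 -1.1175]
shift [-0.0003 -0.0003 -0.0008] turn [ 0.12 -0.03 -0.2 ]
```

The tube has slid about 8 mm and the button is riding inside. Gripping higher, above the button, and sliding down gently.

Emit:
{"api": "arm_command", "payload": {
  "deltas": [
    [[0,0,-0.001],[0,0,0],1],
    [[0,0,-0.001],[0,0,0],1],
    [[0,0,-0.001],[0,0,0],1],
    [[0,0,-0.001],[0,0,0],1],
    [[0,0,-0.001],[0,0,0],1],
    [[0,0,0],[0,0,0],1],
    [[0,0,0.001],[0,0,0],1],
    [[0,0,0.002],[0,0,0],1],
    [[0,0,0.003],[0,0,0],1],
    [[0,0,0.004],[0,0,0],1]
  ],
  "grip_force": 25
}}

```text
t: 19.5
position: [0.6255, 0.1836, 0.2262]
orientation: [1.908, -2.495, -0.002]
ft_force: [-2.4, 0.9, 2.7]
gripper_width: 0.0205
gripper_force: 28.3
```

Emit:
{"api": "arm_command", "payload": {
  "deltas": [
    [[0,0,0.0005],[0,0,0],1],
    [[0,0,0.001],[0,0,0],1],
    [[0,0,0.0015],[0,0,0],1],
    [[0,0,0.002],[0,0,0],1],
    [[0,0,0.0025],[0,0,0],1],
    [[0,0,0.003],[0,0,0],1]
  ]
}}

```text
t: 20.1
position: [0.6255, 0.1836, 0.2239]
orientation: [1.908, -2.495, -0.001]
ft_force: [-4.4, -0.4, 5.5]
gripper_width: 0.0208
gripper_force: 28.6
```

Emit:
{"api": "arm_command", "payload": {
  "deltas": [
    [[0,0,0.0005],[0,0,0],1],
    [[0,0,0.001],[0,0,0],1],
    [[0,0,0.001],[0,0,0],1]
  ]
}}

```text
t: 20.4
position: [0.6255, 0.1836, 0.2236]
orientation: [-1.908, 2.495, 0.001]
ft_force: [-4.8, 0.2, 6.8]
gripper_width: 0.0207
gripper_force: 28.8
```

Emit:
{"api": "arm_command", "payload": {
  "deltas": [
    [[0,0,0.0005],[0,0,0],1],
    [[0,0,0.001],[0,0,0],1],
    [[0,0,0.001],[0,0,0],1]
  ]
}}

```text
t: 20.7
position: [0.6255, 0.1836, 0.2234]
orientation: [-1.908, 2.495, 0.0]
ft_force: [-5.9, 0.4, 10.8]
gripper_width: 0.021
gripper_force: 29.0
```

Force rises with the tube stalled, so the button looks to be locked in the next hole. Releasing, backing off and checking.

Emit:
{"api": "arm_command", "payload": {
  "deltas": [
    [[0,0,-0.001],[0,0,0],0.3],
    [[0,0,-0.001],[0,0,0],0.3],
    [[0,0,-0.001],[0,0,0],0.3],
    [[0,0,-0.02],[0,0,0],0.3],
    [[0,0,-0.05],[0,0,0],0.3],
    [[0,0,-0.061],[0,0,-5.2],0.3],
    [[0,0,-0.061],[0,0,-5.2],0.3],
    [[0,0,-0.061],[0,0,-5.2],0.3]
  ]
}}

```text
t: 21.5
position: [0.6259, 0.1835, 0.2818]
orientation: [2.017, -2.408, -0.001]
ft_force: [0.3, -0.7, -0.3]
gripper_width: 0.0594
gripper_force: 0.0
```

```bash
python3 -c "
from h import *
np.set_printoptions(precision=4,suppress=True)
D=np.load('w5.npy',allow_pickle=True).item(); p,st=shoot('wrist'); s,_=shoot('side')
for n,q,t in(('before',D['p'],D['st']),('now',p,st)):
    h=cv2.cvtColor(q['color'],cv2.COLOR_RGB2HSV); m=cv2.inRange(h,(10,110,60),(32,255,255)); m[:200]=0;m[300:]=0;m[:,:270]=0;m[:,335:]=0
    y,x=np.nonzero(m); print(n,t['position'],len(x),(x.mean(),y.mean(),x.min(),x.max(),y.min(),y.max()) if len(x) else '')
for l in('sleeve_top','button_tip'):
  print(l,[(round(d['score'],2),cam2w(p,d['centre'],st)) for d in manip.pinpoint(p,l)[:2]])
for l in('sleeve_top','lamp_head','disc_center'):
  print(l,[(round(d['score'],2),cam2w(s,d['centre'])) for d in manip.pinpoint(s,l)[:4]])
print(manip.read_state()['t'])"
```

```text
before [0.6257 0.1837 0.285 ] 62 (np.float64(296.7096774193548), np.float64(255.30645161290323), np.int64(293), np.int64(300), np.int64(251), np.int64(260))
now [0.6259 0.1835 0.2818] 70 (np.float64(296.9), np.float64(257.5857142857143), np.int64(293), np.int64(300), np.int64(253), np.int64(262))
sleeve_top [(0.82, array([0.6291, 0.1827, 0.2186]))]
button_tip [(0.5, array([0.6248, 0.1843, 0.2165])), (0.48, array([0.6389, 0.1816, 0.1984]))]
sleeve_top [(0.64, array([0.6234, 0.1833, 0.2195]))]
lamp_head [(0.77, array([0.6072, 0.1153, 0.1874]))]
disc_center [(0.84, array([ 0.6814, -0.2324,  0.0164])), (0.82, array([ 0.5318, -0.2241,  0.0208])), (0.81, array([0.574 , 0.0092, 0.0554])), (0.77, array([ 0.5782, -0.2815,  0.0188]))]
21.85
```

```bash
python3 -c "
from rig import manip
print(manip.finish_job())"
```

```text
the job is handed in; nothing more can be done
None
```

I handed the job in: the block's disc is seated in the keyed socket with its flat matched, and the lamp tube is down one hole with the button out; this rests on force, position and camera readings, and no verdict came back.

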